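# Shut the compact mirror

## Robot

A 6-joint arm with a two-finger parallel gripper is mounted at the origin on the work surface. World frame = base frame: x ahead of the robot, y to its left, z up, the work surface at z = 0. Lengths are in m, angles in rad, forces in N, time in s.
With the tool pointing down it reaches from about 0.375 to 0.9 m from the base axis. Payload 3.1 kg.
Tool frame: the origin (TCP) lies midway between the tips of the shut fingers; the grasp point (between the pads) lies 19 mm behind it; z points along the fingers, y is the direction in which the jaws open and shut (so a half turn about z gives the same grasp; the last joint's range is limited). The gripper opens to 87 mm and grips with 3 to 60 N. Pads are 19 mm wide; open, the fingers measure 117 mm over their backs; the gripper's body (75 mm by 190 mm) begins 51 mm behind the grasp point.
Start: joints at [-1.278, 0.527, 1.433, -0, 1.181, -0.178], TCP at [0.284, -0.557, 0.223] pointing down, gripper open.
Joint ranges: [-3.08, 3.08], [-0.75, 2.2], [0.22, 2.44], [-1.43, 4.57], [0, 2.65], [-2.85, 2.85]. Speed limits (rad/s): [2.79, 2.79, 3.14, 3.14, 3.14, 3.14].

## Interface

Orientations are given as a unit quaternion [x, y, z, w].
In Python, from plant import * gives the robot as it stands.
- The arm moves only by the shell command python3 -m inch 'ROWS' [FORCE]. ROWS is JSON, a list of rows, each a list of 3 entries, a list of its own where there are three numbers: the turn, a rotation vector about the tool's x, y, z in degrees, then the shift along the tool's x, y, z in mm, then the finger opening in mm, from 0 to 87. In form: [[[rx, ry, rz], [dx, dy, dz], hand], ...]. A call has 1 to 8 rows; each row is the pose to reach, as a shift and turn from the pose commanded when the call began, along the tool's axes at that moment; what a row does not reach only later rows make up. A row lasts 1/12 s, in which the tool goes at most 41.7 mm and 7.16 degrees, less where a joint would pass 70% of its speed; a pose out of reach is approached as far as the arm can. A call with a gripper value outside its range is refused whole. The fingers move at their own pace and stop on an object; FORCE is the grip in N (left out, the last holds). Time passes only in rows, so rows that repeat a pose let the fingers close. It gives the time, the measured TCP pose, the force and the opening at its end, in the units of the state.
- observe(): the state, without advancing time (a new reading comes with each control period).
- snapshot(name): name is "scene" or "side" or "wrist"; returns the picture (400x640x3 uint8, red, green, blue); there is no depth.
- camera_info(name): a dict with "fx", "fy", "cx", "cy" (pixels), "world_from_camera" (4x4, takes a point from camera to world coordinates). Camera axes: x right, y down, z forward; pixel columns grow to the right and rows downward; lengths in m; the calibration is good to about 2 mm. A picture is of the moment at which its call begins: read the wrist's pose just before it. camera_info takes no time and is no camera call; for the wrist camera it gives the pose at the moment of the call.
- close_job(): hands the job in, once; it reports no verdict.
The state is a dict: "t": time; "qpos": joint angles; "qd": joint speeds; "joint_efforts": joint torques, N m; "eef_pos": TCP position; "orientation": TCP orientation; "contact_force": force on the tool from outside, world axes, zero at the start; "moment": the same for the moment, N m; "finger_gap": finger opening in m.
Only numpy, scipy, OpenCV 4.12 (cv2) and the standard library are available. Lean on these libraries where they do the work, as an engineer would, in place of code of your own. Each camera call takes 0.05 s, during which the arm holds its last target. There are 200 camera calls.

## Task

The round steel compact mirror has been left standing open on the dresser. With a fingertip, push its raised lid over from behind so that it tips down onto the base, then press the lid down until the catch at its front snaps home and the compact is fully shut. Do not lift or carry the compact, keep it about where it lies, and leave the small things standing around it undisturbed.

Things in the scene. Friction and masses are not known exactly. Their poses are not given: they have to be found in the camera images.
- compact: base of the loose round steel compact: a disc 82 mm across, 13 mm high, mirror on top; about 200 g with its lid. Origin: centre of its underside. x axis points from the catch (front, x = -42 mm) to the hinge line (rear, x = +43.5 mm, z = 13.5 mm); y along the hinge, z up. Turned at random, x axis within about 65 degrees of the robot's x. A sideways push of about 1 N or more slides it.
- compact_lid (a joint): lid angle, rad: 0 = fully shut and caught, 1.57 = straight up, 2.15 = leaning back at its stop; starts at 1.75 to 2.1. The stiff hinge holds the lid near upright; pushed forward below about 0.75 it drops and rests ajar on the spring catch at about 0.11. Pressing down with 3 to 6 N on its front half snaps it shut; it stays shut, top face then 22 mm above the dresser.
- lid_centre (a point): centre of the lid's outer (back) face, plain steel; the mirror is on the other side. The lid is a disc 82 mm across, 8 mm thick; its rim reaches 85 mm from the hinge line, a small clasp 16 mm wide 91 mm. Axes: those of the lid, the same as the base's when shut; z points out of the outer face.
- toothpick_holder: bystander: empty blue ceramic cup 41 mm across, 58 mm high; origin at the centre of its underside
- nail_polish: bystander: round bottle 32 mm across with a narrow black cap, 66 mm high; origin at the centre of its underside
- lipstick: bystander: closed lipstick tube standing upright, 21 mm across, 74 mm high; origin at the centre of its underside
- cream_jar: bystander: low jar with a metal lid, 54 mm across, 43 mm high; origin at the centre of its underside
- glass_dish: bystander: round glass dish with a cork bottom, 104 mm across, 30 mm high; origin at the centre of its underside
- comb: bystander: tortoiseshell comb lying flat, 150 mm long along its x, 28 mm wide, 5 mm thick; origin under its centre
- perfume: bystander: rectangular perfume bottle 30 x 52 mm, 96 mm high with its cap; origin at the centre of its underside
Things that resemble listed ones, but are neither listed nor needed, are in the scene too. Leave any green or purple look-alike of the compact alone.

How it is judged:
On the way:
1. the lid has been tipped over forward, past upright (value of joint compact_lid below 1.2 rad).
At the end, for the whole second after the job is handed in: The lid is fully shut and caught (joint below 0.03 rad) and at rest; the compact lies flat on the dresser within 50 mm of where it was, and each of the seven small things around it is within 30 mm of its place, the standing ones upright (value of joint compact_lid below 0.03 rad and velocity of joint compact_lid below 0.05 rad/s and height (world z) of compact below 0.006 m and angle between compact's own z axis and vertical below 0.06 rad and linear speed of compact below 0.02 m/s and distance of compact from where it was at the start of the episode below 0.05 m and distance of each of toothpick_holder, nail_polish, lipstick, cream_jar, perfume, glass_dish, comb from where it was at the start of the episode below 0.03 m and angle between each of toothpick_holder, nail_polish, lipstick, cream_jar, perfume's own z axis and vertical below 0.2 rad); the robot touches nothing.
It fails at once if the compact is lifted or tipped up off the dresser (height (world z) of compact above 0.015 m or angle between compact's own z axis and vertical above 0.3 rad).
It fails at once if the compact is pushed more than 50 mm from its place (distance of compact from where it was at the start of the episode above 0.05 m).
It fails at once if a small thing around it is knocked over or moved more than 30 mm (distance of any of toothpick_holder, nail_polish, lipstick, cream_jar, perfume, glass_dish, comb from where it was at the start of the episode above 0.03 m or angle between any of toothpick_holder, nail_polish, lipstick, cream_jar, perfume's own z axis and vertical above 0.4 rad).
It also fails if it takes over 40 s, if anything falls off the work surface, if the arm or the gripper's body presses on something with over 40 N, if the wrist force passes 120 N, or if a joint passes its speed limit or range.

## Working session

There is one attempt and no reset: what is moved stays moved. The work goes in short steps, Python scripts to look and compute and a shell command to move; the robot and the scene stay as the last step left them, time stands still between calls to the robot, and variables do not carry over. Pictures are saved under pics/ and viewed, about 8 in all and at most 12, crops included, and the job is handed in when it is done.

```bash
mkdir -p pics; ls; python3 - <<'E'
from plant import *
import cv2, numpy as np
np.set_printoptions(precision=4,suppress=True)
s=observe(); print(s['t'],s['eef_pos'],s['orientation'],s['finger_gap'])
for n in ("scene","side"):
    cv2.imwrite(f"pics/{n}0.png",snapshot(n)[:,:,::-1])
    c=camera_info(n); print(n,c['fx'],c['fy'],c['cx'],c['cy']); print(np.array(c['world_from_camera']))
E
```

```text
pics
0.0 [ 0.2833 -0.5563  0.2216] [ 0.9724  0.2332 -0.0001 -0.001 ] 0.08708558286061605
scene 477.79698460297845 477.79698460297845 329.1037123482893 210.27180297765446
[[ 0.5011  0.5932 -0.6301  1.2242]
 [ 0.8652 -0.3569  0.3521 -0.331 ]
 [-0.0161 -0.7216 -0.6921  0.7921]
 [ 0.      0.      0.      1.    ]]
side 396.7587135646855 396.7587135646855 312.9650650352187 203.81304054845597
[[-0.9823 -0.0818  0.1684  0.401 ]
 [-0.1856  0.5417 -0.8198  0.7311]
 [-0.0242 -0.8366 -0.5473  0.539 ]
 [ 0.      0.      0.      1.    ]]
```

View pics/scene0.png

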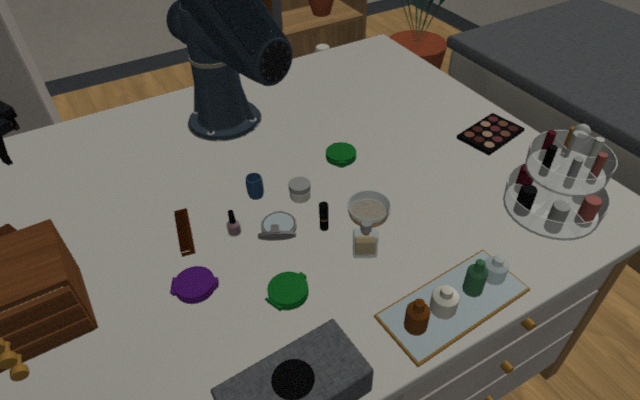

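View pics/side0.png

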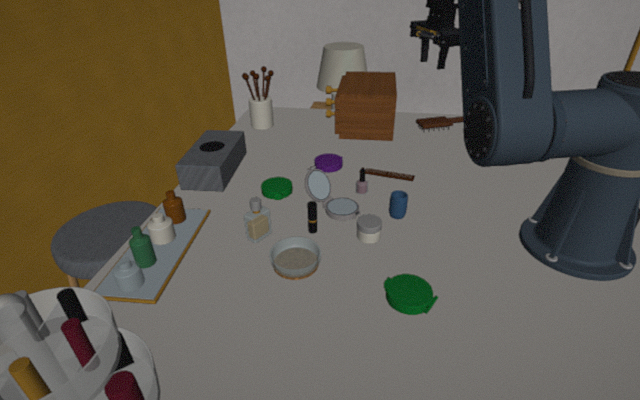

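Scene view: the compact is at about (278,226), with the lid nearly edge-on towards that camera. Side view: the base is at (342,208) and the raised lid at (318,185). I'll enlarge both.

```bash
python3 - <<'E'
import cv2, numpy as np
a=cv2.imread("pics/scene0.png")[160:270,220:400]; b=cv2.imread("pics/side0.png")[150:285,230:430]
A=cv2.resize(a,(800,489),interpolation=cv2.INTER_CUBIC); B=cv2.resize(b,(800,540),interpolation=cv2.INTER_CUBIC)
cv2.imwrite("pics/sceneC.png",cv2.convertScaleAbs(A,alpha=1.5)); cv2.imwrite("pics/sideC.png",cv2.convertScaleAbs(B,alpha=1.5))
E
```

```text
(no output)
```

View pics/sceneC.png

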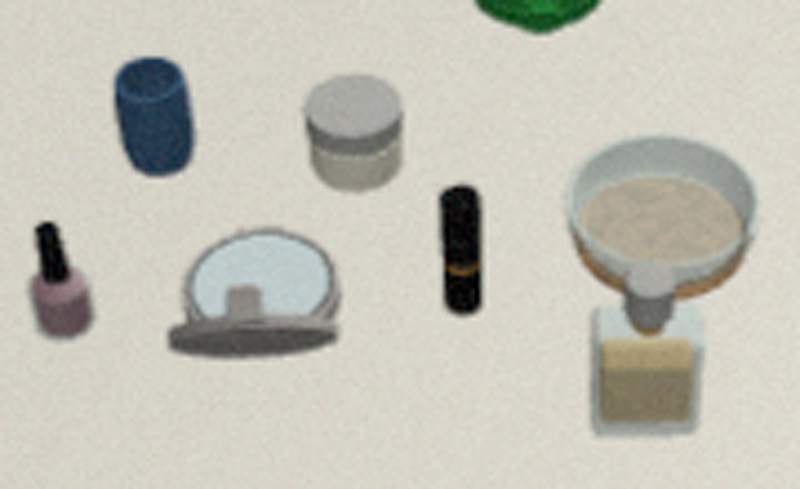

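View pics/sideC.png

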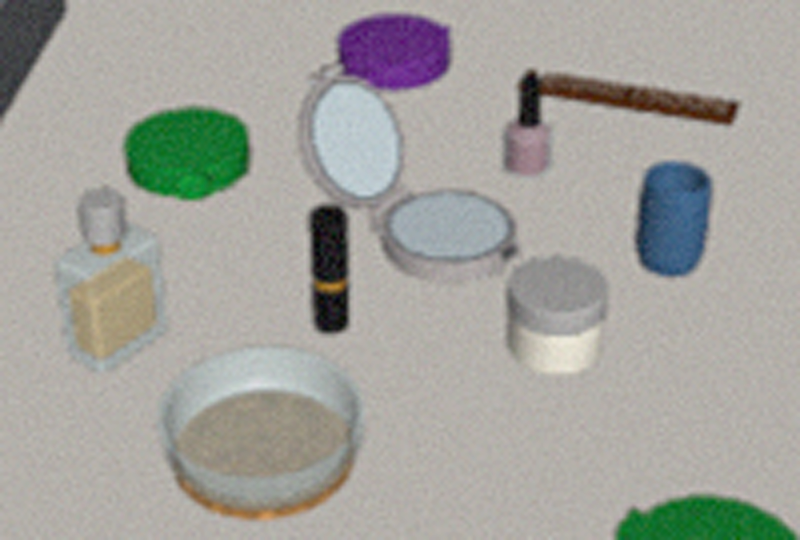

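Scene crop: the base mirror spans x 190–335 with its top at y 232. The lid's outer face is the dark band from (168,340) to (338,330), with the clasp at x≈243. Side crop: the lid mirror is centred at (356,140), the base mirror at (449,229), the clasp is near (326,71) and the catch at (511,250). I'll fit the pose to these.

```bash
cat > h.py <<'E'
import numpy as np, cv2
from plant import *
np.set_printoptions(precision=4,suppress=True)
C={n:camera_info(n) for n in("scene","side")}
def proj(n,P,c=None):
    c=c or C[n]; T=np.linalg.inv(np.array(c['world_from_camera'])); P=np.atleast_2d(P)
    q=P@T[:3,:3].T+T[:3,3]; return np.c_[c['fx']*q[:,0]/q[:,2]+c['cx'],c['fy']*q[:,1]/q[:,2]+c['cy']]
def ray(n,uv):
    c=C[n];T=np.array(c['world_from_camera']);d=T[:3,:3]@[(uv[0]-c['cx'])/c['fx'],(uv[1]-c['cy'])/c['fy'],1];return T[:3,3],d
sc=lambda u,v:(220+u/4.4444,160+v/4.4444)
sd=lambda u,v:(230+u/4,150+v/4)
def tri(a,b):
    (p,d),(q,e)=ray("scene",a),ray("side",b); s=np.linalg.lstsq(np.c_[d,-e],q-p,rcond=None)[0]
    A,B=p+d*s[0],q+e*s[1]; return (A+B)/2,np.linalg.norm(A-B)
def W(P,x,y,yaw):
    c,s=np.cos(yaw),np.sin(yaw); P=np.atleast_2d(P); return np.c_[x+c*P[:,0]-s*P[:,1],y+s*P[:,0]+c*P[:,1],P[:,2]]
H=np.array([.0435,0,.0135])
def lid(P,th):  # points given in shut coordinates
    Q=np.atleast_2d(P)-H; c,s=np.cos(th),np.sin(th); return np.c_[c*Q[:,0]+s*Q[:,2],Q[:,1],-s*Q[:,0]+c*Q[:,2]]+H
def circ(r,z): t=np.linspace(0,2*np.pi,120); return np.c_[r*np.cos(t),r*np.sin(t),0*t+z]
E
cat > fit.py <<'E'
from h import *
from scipy.optimize import least_squares
def res(p):
    x,y,yaw,th,r1,r2=p
    B=W(circ(r1,.013),x,y,yaw); L=W(lid(circ(r2,.014),th),x,y,yaw); O=W(lid(circ(.041,.022),th),x,y,yaw)
    R=[]
    b=proj("side",B); lo,hi=b.min(0),b.max(0); R+=list(lo-sd(387,193))+list(hi-sd(513,264))
    b=proj("side",L); lo,hi=b.min(0),b.max(0); R+=list(lo-sd(312,79))+list(hi-sd(402,202))
    b=proj("scene",B); lo,hi=b.min(0),b.max(0); R+=list(lo-sc(190,232))+[hi[0]-sc(335,0)[0]]
    b=proj("scene",O); lo,hi=b.min(0),b.max(0); R+=[lo[0]-sc(168,0)[0],hi[0]-sc(338,0)[0],hi[1]-sc(0,356)[1]]
    R+=list((proj("side",W(lid([-.046,0,.018],th),x,y,yaw))[0]-sd(326,71)))
    R+=list((proj("side",W([-.042,0,.009],x,y,yaw))[0]-sd(511,252)))
    return np.array(R)
c0,_=tri(sc(262,274),sd(449,229)); print("base ctr",c0)
for y0 in(-.8,-.3,.3):
    f=least_squares(res,[c0[0],c0[1],y0,1.9,.036,.036],loss='soft_l1'); print(f.cost,f.x)
print(res(f.x).round(1)); p=f.x
print("lid_centre",W(lid([0,0,.022],p[3]),*p[:3]),"tip",W(lid([-.0475,0,.018],p[3]),*p[:3]),"hinge",W(H,*p[:3]))
for n,a,b in(("cup",(154,117),(674,220)),("polish",(60,308),(527,148)),("lipstick",(461,250),(329,269)),("jar",(354,135),(557,313)),("perfume",(648,370),(111,300)),("dish",(662,220),(261,430))):
    P,e=tri(sc(*a),sd(*b)); print(n,P,round(e,4), "in compact frame",W(P-[p[0],p[1],0],0,0,-p[2])[0])
o,d=ray("side",sd(632,98)); print("comb",o-d*o[2]/d[2])
for u in((195,290),(288,290),(341,154)):
    o,d=ray("scene",u); print("lookalike",o-d*o[2]/d[2])
E
python3 fit.py
```

```text
base ctr [ 0.4901 -0.0527  0.0138]
1.1816447270272574 [ 0.4914 -0.055  -0.4516  2.0676  0.0374  0.0379]
1.1816447270272084 [ 0.4914 -0.055  -0.4516  2.0676  0.0374  0.0379]
1.181644727027258 [ 0.4914 -0.055  -0.4516  2.0676  0.0374  0.0379]
[-0.2  0.  -0.3 -0.4  0.6 -0.2  0.3  0.1 -0.4 -0.6 -0.4 -0.   0.3  0.1
 -0.4  0.4 -0.5  0.7]
lid_centre [[ 0.5559 -0.0863  0.0477]] tip [[ 0.5731 -0.0947  0.0914]] hinge [[ 0.5305 -0.074   0.0135]]
cup [ 0.3614 -0.0565  0.0291] 0.0014 in compact frame [-0.1163 -0.0581  0.0291]
polish [ 0.4542 -0.1524  0.0123] 0.003 in compact frame [ 0.009  -0.1038  0.0123]
lipstick [0.5471 0.0328 0.0372] 0.0005 in compact frame [0.0118 0.1034 0.0372]
jar [0.4227 0.0343 0.0214] 0.0031 in compact frame [-0.1008  0.0505  0.0214]
perfume [0.6604 0.0719 0.0317] 0.0006 in compact frame [0.0966 0.188  0.0317]
dish [0.5616 0.1455 0.0151] 0.0021 in compact frame [-0.0244  0.211   0.0151]
comb [ 0.3885 -0.2533  0.    ]
lookalike [ 0.5656 -0.2823  0.    ]
lookalike [ 0.6634 -0.118  -0.    ]
lookalike [0.3277 0.211  0.    ]
```

The fit residuals are under 1 px. The compact is at (0.491, −0.055), yaw −25.9°, lid ≈ 2.07 rad. First I'll close the fingers and turn tool x onto the compact's x axis, on a path that stays clear of the wooden box.

```bash
python3 -m inch '[[[0,0,53],[158,-230,-30],0],[[0,0,53],[158,-230,-30],0],[[0,0,53],[158,-230,-30],0],[[0,0,53],[158,-230,-30],0],[[0,0,53],[158,-230,-30],0],[[0,0,53],[158,-230,-30],0],[[0,0,53],[158,-230,-30],0],[[0,0,53],[158,-230,-30],0]]' 10
cat > rel.py <<'E'
import sys
from h import *
from scipy.spatial.transform import Rotation as R
s=observe(); p=(.4914,-.055,-.4516)
P=np.array(s['eef_pos']); print("t",s['t'],"TCP",P,"in compact mm",W(P-[p[0],p[1],0],0,0,-p[2])[0]*1000)
M=R.from_quat(s['orientation']); print("axes in compact",(R.from_euler('z',-p[2])*M).as_matrix().round(3).tolist(),"F",np.array(s['contact_force']),"gap",s['finger_gap'])
E
python3 rel.py
```

```text
t: 0.77
eef_pos: [0.3188, -0.2731, 0.2523]
orientation: [0.974, -0.226, -0.002, -0.003]
contact_force: [-0.3, 0.8, -0.9]
finger_gap: 0.0415
t 0.7667 TCP [ 0.3188 -0.2731  0.2523] in compact mm [ -60.0701 -271.5794  252.3491]
axes in compact [[1.0, -0.004, -0.004], [-0.004, -1.0, 0.004], [-0.004, -0.004, -1.0]] F [-0.3229  0.8002 -0.8622] gap 0.041473776324431014
```

```bash
python3 -m inch '[[[0,0,0],[200,-272,90],0],[[0,0,0],[200,-272,90],0],[[0,0,0],[200,-272,90],0],[[0,0,0],[200,-272,90],0],[[0,0,0],[200,-272,90],0],[[0,0,0],[200,-272,90],0],[[0,0,0],[200,-272,90],0],[[0,0,0],[200,-272,90],0]]'
python3 -m inch '[[[0,0,0],[0,0,0],0],[[0,0,0],[0,0,0],0],[[0,0,0],[0,0,0],0]]'; python3 rel.py
```

```text
t: 1.43
eef_pos: [0.6066, -0.1293, 0.1656]
orientation: [0.974, -0.225, -0.001, -0.0]
contact_force: [-0.4, -0.4, 0.2]
finger_gap: 0.0009
t: 1.68
eef_pos: [0.6043, -0.1305, 0.1659]
orientation: [0.974, -0.225, -0.001, 0.0]
contact_force: [-0.4, 0.4, 0.1]
finger_gap: 0.0007
t 1.6833 TCP [ 0.6043 -0.1305  0.1659] in compact mm [134.542  -18.7079 165.947 ]
axes in compact [[1.0, -0.002, -0.002], [-0.002, -1.0, -0.001], [-0.002, 0.001, -1.0]] F [-0.4451  0.4258  0.0524] gap 0.0007422443421148989
```

```bash
python3 -m inch '[[[0,0,0],[3,-19,40],0],[[0,0,0],[3,-19,70],0],[[0,0,0],[3,-19,86],0],[[0,0,0],[3,-19,86],0],[[0,0,0],[3,-19,86],0],[[0,0,0],[3,-19,86],0]]'; python3 rel.py; python3 - <<'E'
from h import *
a=snapshot("scene")[160:270,220:400,::-1]; b=snapshot("side")[150:270,250:430,::-1]
cv2.imwrite("pics/pre.png",cv2.convertScaleAbs(np.hstack([cv2.resize(a,(400,244)),cv2.resize(b,(400,244))]),alpha=1.5))
E
```

```text
t: 2.18
eef_pos: [0.6168, -0.1164, 0.0825]
orientation: [0.974, -0.226, 0.001, 0.0]
contact_force: [0.2, -1.1, -0.4]
finger_gap: 0.0002
t 2.1833 TCP [ 0.6168 -0.1164  0.0825] in compact mm [139.6308  -0.5615  82.4517]
axes in compact [[1.0, -0.004, 0.003], [-0.004, -1.0, 0.0], [0.003, -0.0, -1.0]] F [ 0.2433 -1.0711 -0.3733] gap 0.0002445660142193642
```

View pics/pre.png

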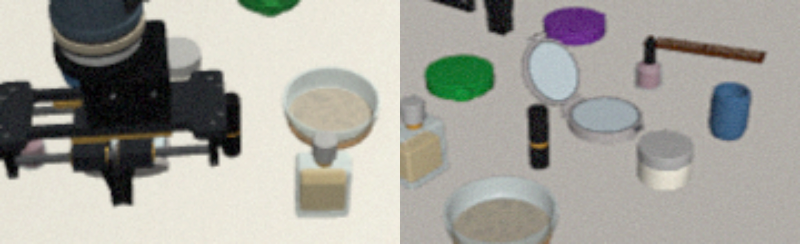

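The fingertip is clear behind the lid, about 45 mm away, and nothing has been disturbed. Now I'll push slowly along the compact's −x.

```bash
python3 -m inch '[[[0,0,0],[-15,0,2],0],[[0,0,0],[-27,0,2],0],[[0,0,0],[-34,0,2],0],[[0,0,0],[-40,0,2],0],[[0,0,0],[-46,0,2],0],[[0,0,0],[-52,0,2],0],[[0,0,0],[-58,0,2],0],[[0,0,0],[-64,0,2],0]]'
python3 -m inch '[[[0,0,0],[-6,0,0],0],[[0,0,0],[-12,0,0],0],[[0,0,0],[-18,0,0],0],[[0,0,0],[-24,0,0],0],[[0,0,0],[-30,0,0],0],[[0,0,0],[-36,0,0],0],[[0,0,0],[-36,0,0],0]]'; python3 rel.py;  python3 - <<'E'
from h import *
b=snapshot("side")[150:270,250:430,::-1]
cv2.imwrite("pics/mid.png",cv2.convertScaleAbs(cv2.resize(b,(540,360)),alpha=1.5))
E
```

```text
t: 2.95
eef_pos: [0.5586, -0.0869, 0.0788]
orientation: [0.974, -0.225, 0.0, 0.0]
contact_force: [0.5, -0.3, 1.1]
finger_gap: 0.0005
t: 3.53
eef_pos: [0.5245, -0.0703, 0.0785]
orientation: [0.974, -0.225, -0.001, -0.0]
contact_force: [0.4, 0.4, -0.1]
finger_gap: 0.0004
t 3.5333 TCP [ 0.5245 -0.0703  0.0785] in compact mm [36.462   0.7164 78.4807]
axes in compact [[1.0, -0.002, -0.003], [-0.002, -1.0, -0.0], [-0.003, 0.0, -1.0]] F [ 0.4425  0.4447 -0.0866] gap 0.00039175944954978085
```

View pics/mid.png

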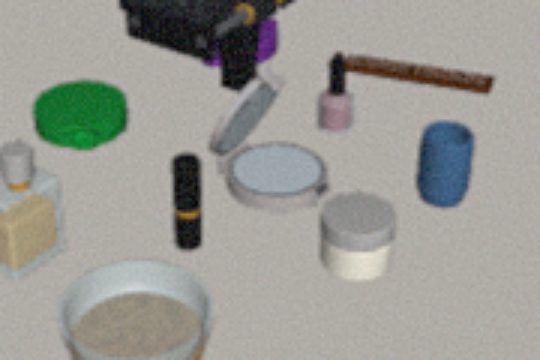

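The lid has tipped past upright, and the base is still at side pixel (342.5,207), so it hasn't moved. I'll follow the arc until the lid drops.

```bash
python3 -m inch '[[[0,0,0],[-6,0,1],0],[[0,0,0],[-13,0,4],0],[[0,0,0],[-20,0,8],0],[[0,0,0],[-27,0,13],0],[[0,0,0],[-33,0,19],0],[[0,0,0],[-38,0,25],0],[[0,0,0],[-38,0,25],0]]'; python3 rel.py;  python3 - <<'E'
from h import *
b=snapshot("side")[150:270,250:430,::-1]
cv2.imwrite("pics/mid2.png",cv2.convertScaleAbs(cv2.resize(b,(540,360)),alpha=1.5))
E
```

```text
t: 4.17
eef_pos: [0.4897, -0.0534, 0.0522]
orientation: [0.974, -0.225, -0.002, -0.0]
contact_force: [-1.1, 0.5, -0.5]
finger_gap: 0.0006
t 4.1667 TCP [ 0.4897 -0.0534  0.0522] in compact mm [-2.2303  0.6415 52.2284]
axes in compact [[1.0, -0.002, -0.005], [-0.002, -1.0, -0.001], [-0.005, 0.001, -1.0]] F [-1.1124  0.4712 -0.5259] gap 0.0005712541250181339
```

View pics/mid2.png

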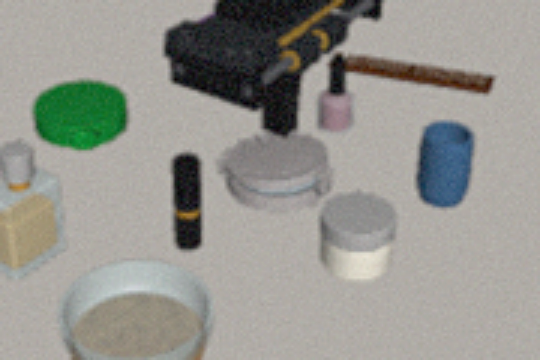

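The lid has dropped and rests ajar. Next I'll move over its front half and press gently straight down.

```bash
python3 -m inch '[[[0,0,0],[-10,0,0],0],[[0,0,0],[-20,0,6],0],[[0,0,0],[-22,0,14],0],[[0,0,0],[-22,0,18],0],[[0,0,0],[-22,0,20],0],[[0,0,0],[-22,0,22],0],[[0,0,0],[-22,0,24],0],[[0,0,0],[-22,0,24],0]]'; python3 rel.py
python3 -m inch '[[[0,0,0],[0,0,1],0],[[0,0,0],[0,0,2],0],[[0,0,0],[0,0,3],0],[[0,0,0],[0,0,4],0],[[0,0,0],[0,0,4],0]]'; python3 rel.py
```

```text
t: 4.88
eef_pos: [0.4732, -0.0452, 0.0295]
orientation: [0.974, -0.225, 0.0, 0.0]
contact_force: [-0.5, 0.1, 0.9]
finger_gap: 0.0002
t 4.8833 TCP [ 0.4732 -0.0452  0.0295] in compact mm [-20.6032   0.8825  29.4859]
axes in compact [[1.0, -0.003, 0.001], [-0.003, -1.0, 0.0], [0.001, -0.0, -1.0]] F [-0.5005  0.1189  0.8681] gap 0.00024765387207901677
t: 5.3
eef_pos: [0.4726, -0.0449, 0.0256]
orientation: [0.974, -0.225, 0.0, -0.0]
contact_force: [-0.4, 0.4, 0.4]
finger_gap: 0.0005
t 5.3 TCP [ 0.4726 -0.0449  0.0256] in compact mm [-21.3601   0.8603  25.595 ]
axes in compact [[1.0, -0.003, 0.0], [-0.003, -1.0, 0.0], [0.0, -0.0, -1.0]] F [-0.4178  0.4062  0.4036] gap 0.0005330812568355378
```

```bash
for i in 1 2; do python3 -m inch '[[[0,0,0],[0,0,1],0],[[0,0,0],[0,0,2],0],[[0,0,0],[0,0,2],0]]'; done; python3 rel.py
```

```text
t: 5.55
eef_pos: [0.4724, -0.0448, 0.0234]
orientation: [0.974, -0.225, -0.0, -0.0]
contact_force: [-0.4, 0.1, -0.4]
finger_gap: 0.0004
t: 5.8
eef_pos: [0.4726, -0.0449, 0.0216]
orientation: [0.974, -0.225, 0.0, 0.0]
contact_force: [0.0, -0.9, -0.2]
finger_gap: 0.0009
t 5.8 TCP [ 0.4726 -0.0449  0.0216] in compact mm [-21.2947   0.8587  21.6397]
axes in compact [[1.0, -0.003, 0.0], [-0.003, -1.0, 0.0], [0.0, -0.0, -1.0]] F [ 0.0399 -0.9409 -0.2498] gap 0.0008637989609844292
```

```bash
for i in 1 2 3; do python3 -m inch '[[[0,0,0],[0,0,1],0],[[0,0,0],[0,0,1],0]]' | grep -E "eef|force"; done
```

```text
eef_pos: [0.4726, -0.0449, 0.0214]
contact_force: [-1.2, 0.2, 8.4]
eef_pos: [0.4726, -0.0449, 0.0212]
contact_force: [-2.1, 0.6, 16.1]
eef_pos: [0.4726, -0.0449, 0.021]
contact_force: [-3.9, 0.5, 23.9]
```

It is solid at z≈21 mm with 24 N, so the lid is at its shut height. I'll lift straight up and move away to check.

```bash
python3 -m inch '[[[0,0,0],[0,0,-3],0],[[0,0,0],[0,0,-15],0],[[0,0,0],[0,0,-50],0],[[0,0,0],[0,0,-90],0],[[0,0,0],[0,0,-130],0],[[0,0,0],[0,0,-170],0],[[0,0,0],[0,0,-200],0],[[0,0,0],[0,0,-200],0]]'
python3 -m inch '[[[0,0,0],[0,200,0],0],[[0,0,0],[0,200,0],0],[[0,0,0],[0,200,0],0],[[0,0,0],[0,200,0],0],[[0,0,0],[0,200,0],0],[[0,0,0],[0,200,0],0],[[0,0,0],[0,200,0],0],[[0,0,0],[0,200,0],0]]'
python3 rel.py;  python3 - <<'E'
from h import *
a=snapshot("scene")[160:270,220:400,::-1]; b=snapshot("side")[150:270,250:430,::-1]
cv2.imwrite("pics/end.png",cv2.convertScaleAbs(np.hstack([cv2.resize(a,(400,244)),cv2.resize(b,(400,267))[:244]]),alpha=1.5))
E
```

```text
t: 6.97
eef_pos: [0.4765, -0.0461, 0.2247]
orientation: [0.974, -0.225, 0.007, 0.001]
contact_force: [0.4, -0.5, -0.2]
finger_gap: 0.0005
t: 7.63
eef_pos: [0.3843, -0.2239, 0.218]
orientation: [0.974, -0.226, -0.001, -0.001]
contact_force: [-0.3, -0.0, -0.7]
finger_gap: 0.0004
t 7.6333 TCP [ 0.3843 -0.2239  0.218 ] in compact mm [ -22.6513 -198.6693  218.0173]
axes in compact [[1.0, -0.004, -0.002], [-0.004, -1.0, 0.001], [-0.002, -0.001, -1.0]] F [-0.3371 -0.0071 -0.6869] gap 0.00037111573430726954
```

View pics/end.png

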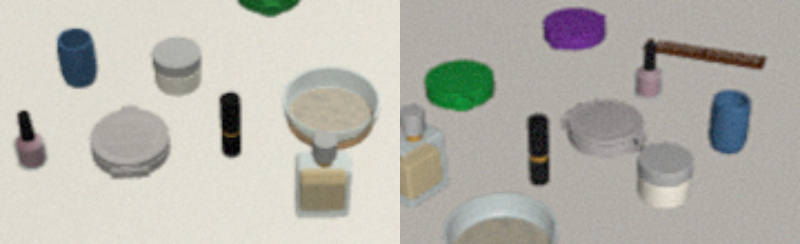

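Both views show the lid shut on the base and the bystanders standing as before. As a last check I'll overlay the predicted lid top at 0 rad (green) and 0.11 rad (red).

```bash
python3 - <<'E'
from h import *
p=(.4914,-.055,-.4516); out=[]
for n,(x0,y0) in (("scene",(248,195)),("side",(312,180))):
    im=cv2.convertScaleAbs(cv2.resize(snapshot(n)[y0:y0+60,x0:x0+60,::-1],(400,400),interpolation=cv2.INTER_CUBIC),alpha=1.5); k=400/60
    for th,col in((0,(0,255,0)),(.11,(0,0,255))):
        q=(proj(n,W(lid(circ(.041,.022),th),*p))-[x0,y0]+.5)*k
        cv2.polylines(im,[q.astype(int)],True,col,1)
    out.append(im)
cv2.imwrite("pics/ov.png",np.hstack(out))
E
```

```text
(no output)
```

View pics/ov.png

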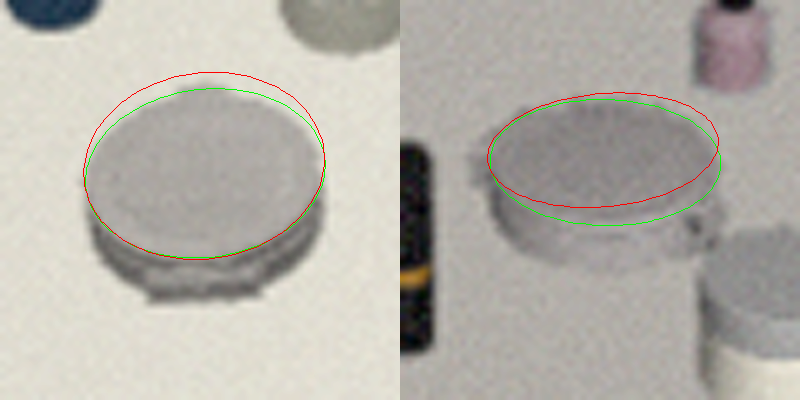

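The image matches the shut outline (green) in both views, and the compact is at its original pose to within about 2 mm. I'm handing in.

```bash
python3 -c "
from plant import *
s=observe(); print(s['t'],max(abs(v) for v in s['qd'])); close_job()"
```

```text
7.8333 0.005046281698645296
the job is handed in; nothing more can be done
```

The compact is shut, and I handed the job in at t = 7.8 s. I located it from the two fixed cameras, then pushed the lid over from behind with the closed fingertips until it dropped ajar. I then pressed down on its front half.

**Checks:**
- **Lid:** it became solid at TCP height 21 mm, with the press reaching about 24 N. That is more than the 3–6 N needed, but well under the limits. In both camera views the lid's outline matches the 0 rad model rather than the 0.11 rad ajar one. I couldn't read the lid angle directly.
- **Compact:** it still matches its starting pose to within about 2 mm.
- **Bystanders:** those visible in the final crops stand where they were, judged by eye rather than measured.
- **Arm:** stationary, about 0.2 m above the dresser and 0.2 m to the side, touching nothing.

No check failed or disagreed. The one oddity is that I saw no clear force peak when the catch snapped, since it fell between readings. I pressed further to confirm the lid was down.

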